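Mix the beads at the loft desk

TASK

Finish mixing the wooden beads at the desk: lift the emptied tumbler out of the bowl under the lamp and nest it in the matching tumbler on the desk, then take the wooden stirring stick from its slanted stand and stir the beads at least one full turn counter-clockwise (seen from above; begin at the side nearest you and come back to it) until all of them have shifted. Put the stick back in its stand, round end down, keeping every bead in the bowl, the bowl where it is, and the lamp, mouse, tape roll and stapler undisturbed.

Things in the scene. Friction and masses are not known exactly. Their poses are not given: they have to be found in the camera images.
- lamp: White LED bar lamp, fixed. Bar 50 mm deep (x), 260 mm long (y), 250 to 272 mm above the table, centre at x +15 mm, hangs over the bowl; a 12 mm arm on top of it (to 283 mm high) runs from its middle to +x, to an 18 mm post at x +175 mm on a 100 x 150 mm foot. Origin on the table; x away from the robot, y along the bar, z up.
- bowl: White stoneware bowl under the lamp, 200 mm across the rim, 176 mm at the foot, 55 mm high, wall 5 mm, flat inner floor (166 mm across) 6 mm above its underside, 0.9 kg, not fixed. Origin: centre of the underside; its axes start parallel to the lamp's (x away from the robot, y left, z up).
- cup_in: Plain metal tumbler, emptied, standing upright in the middle of the bowl among the beads. Tapered: 40 mm across at the foot, 64 mm at the rim, 105 mm high, wall 3 mm. Origin: centre of the underside, z up.
- cup_desk: Same tumbler (40 mm foot, 64 mm rim, 105 mm high, wall 3 mm, base 4 mm, mouth 58 mm inside), empty, standing upright on the desk left or right of the bowl. Origin: centre of the underside, z up. A tumbler nested in it rests by its taper about 44 mm higher than it.
- stand: Plywood stand, fixed, on the other side of the bowl from the desk tumbler. Its slot for the stick leans 35 deg from vertical, axis (-0.574, 0, 0.819) in the stand's frame (top towards -x, the robot); inside 42 mm across by 56 mm along y, 120 mm deep, walls 6 mm; mouth centre (-44, 0, 132) mm. Base 150 x 76 x 12 mm. Origin on the table under it, z up.
- slot_floor (a point): Centre of the floor of the stand's slot, 34 mm above the table; the slot runs from here 120 mm along its leaning axis.
- stick: Wooden stirring stick, 200 mm long, 70 g: lowest 70 mm round, 20 mm across; handle above it 20 x 20 mm square (sides along x and y). Origin: centre of the round lower end face; z runs up the handle. Starts in the slot, round end down, lying on the slot's lower wall, its upper 80 mm standing out.
- stick_tip (a point): Centre of the stick's round lower end face (the stirring end).
- bead0_center (a point): Centre of a wooden bead, a 36 mm ball of 20 g with a bored hole; five alike lie on the bowl's floor around the tumbler.
- bead1_center (a point): Centre of a wooden bead, a 36 mm ball of 20 g with a bored hole; five alike lie on the bowl's floor around the tumbler.
- bead2_center (a point): Centre of a wooden bead, a 36 mm ball of 20 g with a bored hole; five alike lie on the bowl's floor around the tumbler.
- bead3_center (a point): Centre of a wooden bead, a 36 mm ball of 20 g with a bored hole; five alike lie on the bowl's floor around the tumbler.
- bead4_center (a point): Centre of a wooden bead, a 36 mm ball of 20 g with a bored hole; five alike lie on the bowl's floor around the tumbler.
- mouse: White computer mouse, 100 x 60 x 30 mm, loose bystander; origin on its underside.
- tape: Grey roll of tape lying flat, 90 mm across, 24 mm high, loose bystander; origin centre of the underside.
- stapler: Dark stapler, 150 x 36 x 48 mm, loose bystander; origin centre of the underside, x along it.

How it is judged:
On the way, in this order (a step that is already met when the one before it is completed fails the run):
1. The bowl's tumbler is nested in the desk tumbler (axes within 8 mm, sunk to less than 55 mm above it), both upright within 7 degrees, and let go (horizontal distance between cup_in and cup_desk below 0.008 m and z of cup_in in the frame of cup_desk between 0 and 0.055 m and angle between each of cup_in, cup_desk's own z axis and vertical below 0.12 rad and height (world z) of cup_desk below 0.02 m and contact force between the fingers and cup_in below 0.3 N), for 0.2 s.
2. Stick tip low in the bowl (under 40 mm above its underside) at the side nearest the robot: 25 to 70 mm from the bowl's centre, within 25 mm sideways (along the bowl's -x) (x of stick_tip in the frame of bowl below -0.025 m and y of stick_tip in the frame of bowl between -0.025 and 0.025 m and z of stick_tip in the frame of bowl below 0.04 m and horizontal distance between stick_tip and bowl below 0.07 m), for 0.05 s.
3. Stick tip low in the bowl (under 40 mm above its underside) at the right side as seen from the robot: 25 to 70 mm from the bowl's centre, within 25 mm sideways (y of stick_tip in the frame of bowl below -0.025 m and x of stick_tip in the frame of bowl between -0.025 and 0.025 m and z of stick_tip in the frame of bowl below 0.04 m and horizontal distance between stick_tip and bowl below 0.07 m), for 0.05 s.
4. Stick tip low in the bowl (under 40 mm above its underside) at the far side: 25 to 70 mm from the bowl's centre, within 25 mm sideways (x of stick_tip in the frame of bowl above 0.025 m and y of stick_tip in the frame of bowl between -0.025 and 0.025 m and z of stick_tip in the frame of bowl below 0.04 m and horizontal distance between stick_tip and bowl below 0.07 m), for 0.05 s.
5. Stick tip low in the bowl (under 40 mm above its underside) at the left side: 25 to 70 mm from the bowl's centre, within 25 mm sideways (y of stick_tip in the frame of bowl above 0.025 m and x of stick_tip in the frame of bowl between -0.025 and 0.025 m and z of stick_tip in the frame of bowl below 0.04 m and horizontal distance between stick_tip and bowl below 0.07 m), for 0.05 s.
6. Turn closed: tip low at the side nearest the robot again while every one of the five beads is over 15 mm from where it first lay (stir further turns until so) (all of step 2 and distance of each of bead0_center, bead1_center, bead2_center, bead3_center, bead4_center from where it was at the start of the episode above 0.015 m), for 0.05 s.
At the end, for the whole second after the job is handed in: Tumbler nested upright in the desk tumbler (axes within 8 mm, under 55 mm higher, tilts under 7 deg); stick in the slot at rest, tip within 30 mm of the slot floor centre, leaning 20 to 52 deg; all beads within 85 mm of the bowl centre and under 55 mm high; bowl moved under 30 mm (horizontal distance between cup_in and cup_desk below 0.008 m and z of cup_in in the frame of cup_desk between 0 and 0.055 m and angle between each of cup_in, cup_desk's own z axis and vertical below 0.12 rad and height (world z) of cup_desk below 0.02 m and distance between stick_tip and slot_floor below 0.03 m and angle between stick's own z axis and vertical between 0.35 and 0.9 rad and linear speed of each of stick, cup_in below 0.03 m/s and horizontal distance between each of bead0_center, bead1_center, bead2_center, bead3_center, bead4_center and bowl below 0.085 m and z of each of bead0_center, bead1_center, bead2_center, bead3_center, bead4_center in the frame of bowl below 0.055 m and distance of bowl from where it was at the start of the episode below 0.03 m); the robot touches nothing.
It fails at once if The mouse, tape roll or stapler is disturbed (moved more than 30 mm) (distance of any of mouse, tape, stapler from where it was at the start of the episode above 0.03 m).
It fails at once if The lamp is struck or pushed, by anything, with more than 5 N (contact force between anything else and lamp above 5 N).
It fails at once if A bead leaves the bowl (horizontal distance between any of bead0_center, bead1_center, bead2_center, bead3_center, bead4_center and bowl above 0.11 m).
It fails at once if The bowl is shoved more than 40 mm or tipped more than 17 degrees (distance of bowl from where it was at the start of the episode above 0.04 m or angle between bowl's own z axis and vertical above 0.3 rad).
It fails at once if The desk tumbler is knocked over (tilted more than 30 degrees) (angle between cup_desk's own z axis and vertical above 0.52 rad).
It also fails if it takes over 72 s, if anything falls off the work surface, if the arm or the gripper's body presses on something with over 40 N, if the wrist force passes 120 N, or if a joint passes its speed limit or range.

ROBOT

A 6-joint arm with a two-finger parallel gripper is mounted at the origin on the work surface. World frame = base frame: x ahead of the robot, y to its left, z up, the work surface at z = 0. Lengths are in m, angles in rad, forces in N, time in s.
With the tool pointing down it reaches from about 0.275 to 0.75 m from the base axis. Payload 10.2 kg.
Tool frame: the origin (TCP) lies at the very end of the fingers, on their centre line; the grasp point (between the pads) lies 19 mm behind it (arm.pinch_z is the z of the grasp point in the tool frame, in m); z points along the fingers, y is the line along which they close (so a half turn about z gives the same grasp; the last joint's range is limited). The gripper opens to 88 mm and grips with 3 to 60 N. Pads are 18 mm wide; open, the fingers measure 123 mm over their backs; the gripper's body (75 mm by 187 mm) begins 45 mm behind the grasp point.
Start: joints at [1.071, 0.313, 1.498, -0, 1.331, -0.223], TCP at [0.143, 0.505, 0.239] pointing down, gripper open.
Joint ranges: [-2.94, 2.94], [-0.97, 2.17], [0.19, 2.56], [-1.23, 4.37], [0.02, 3.11], [-2.88, 2.88]. Speed limits (rad/s): [2.39, 2.39, 3.01, 3.14, 3.14, 3.14].

INTERFACE

Orientations are given as a rotation vector (axis times angle).
In Python, from rig import arm, vision gives the robot as it stands. The module is installed in compiled form; this text tells all that it offers.
- The arm moves only by the tool play_rows, never from a script. Its argument "motion" is a list of rows, each a list of 6 numbers: the shift along the world's x, y, z in units of 100 cm (1.0 is 100 cm), then the turn, a rotation vector about the world's x, y, z in units of 30 degrees (1.0 is 30 degrees). A call has 1 to 12 rows; each row is the pose to reach, as a shift and turn from the pose commanded when the call began; what a row does not reach only later rows make up. A row lasts 1/10 s, in which the tool goes at most 50 mm and 8.59 degrees, less where a joint would pass 70% of its speed; a pose out of reach is approached as far as the arm can. A call with a number of a shift or a turn outside -1 to 1 is refused whole. A call with a gripper value outside its range is refused whole. "gripper" is the closure, from -1 (fully open) to 1 (shut), set as the call begins (left out, the last holds). The fingers move at their own pace and stop on an object; "squeeze" is the grip in N (left out, the last holds). Time passes only in rows, so rows that repeat a pose let the fingers close. It gives the time, the measured TCP pose, the force, the opening and the grip force at its end, in the units of the state.
- arm.observe(): the state, without advancing time (a new reading comes with each control period).
- vision.capture(name): name is "scene" or "top"; returns the picture (480x640x3 uint8, red, green, blue); there is no depth.
- vision.calibration(name): a dict with "vertical_fov" (degrees; the focal length in pixels is half the picture's height over the tangent of half this angle, whatever the lens; pixels are square), "cx", "cy" (the principal point, pixels), "origin" and "rotation" of the camera in the world. Camera axes: x right, y down, z forward; pixel columns grow to the right and rows downward; lengths in m; the calibration is good to about 2 mm. A picture is of the moment at which its call begins. calibration takes no time and is no camera call.
- arm.sign_off(): hands the job in; it is judged then, once.
The state is a dict: "time_s": time; "joints": joint angles; "dq": joint speeds; "tau": joint torques, N m; "tool_pos": TCP position; "eef_rot": TCP orientation; "wrist_force": force on the tool from outside, world axes, zero at the start; "torque": the same for the moment, N m; "grip_width": finger opening in m; "gripper_force": force on a finger pad.
Only numpy, scipy, OpenCV 4.12 (cv2) and the standard library are available. Lean on these libraries where they do the work, as an engineer would, in place of code of your own. Each camera call takes 0.05 s, during which the arm holds its last target. There are 200 camera calls.

## Working session

There is one attempt and no reset: what is moved stays moved. The work goes in short steps, Python scripts to look and compute and a tool call to move; the robot and the scene stay as the last step left them, time stands still between calls to the robot, and variables do not carry over. Pictures are saved under pics/ and viewed, at most 10 in all, crops included, and the job is handed in when it is done.

Besides the shell and the picture viewer there is one more tool, called after "Emit:" by a JSON object that holds its "fn" and its "kwargs". play_rows: Moves the arm, as the interface text tells. Its arguments: {"type":"object","properties":{"motion":{"type":"array"},"gripper":{"type":"number"},"squeeze":{"type":"number"}},"required":["motion"]}

```bash
mkdir -p pics
python3 - <<'E'
from rig import arm, vision
import cv2
for n in("scene","top"):
    im=vision.capture(n); cv2.imwrite(f"pics/{n}0.png",im[:,:,::-1]); c=vision.calibration(n); print(n,c)
s=arm.observe();print({k:s[k] for k in("time_s","tool_pos","eef_rot","grip_width")},arm.pinch_z)
E
```

```text
scene {'vertical_fov': 52.764394460633696, 'cx': 323.02554507358667, 'cy': 239.30136416941104, 'origin': array([ 0.84164913, -0.46104875,  0.72739192]), 'rotation': array([-2.38420093, -0.62138352,  0.20588873])}
top {'vertical_fov': 56.33802202624784, 'cx': 321.9642547027127, 'cy': 232.71966668514486, 'origin': array([4.68042034e-01, 6.19697171e-04, 8.29632295e-01]), 'rotation': array([-2.17236413,  2.13940076, -0.16859337])}
{'time_s': 0.1, 'tool_pos': array([0.1433729 , 0.50482512, 0.23823624]), 'eef_rot': array([-4.33410563e-01, -3.11114207e+00,  1.68198778e-03]), 'grip_width': 0.08832133212110355} -0.0187
```

View pics/scene0.png

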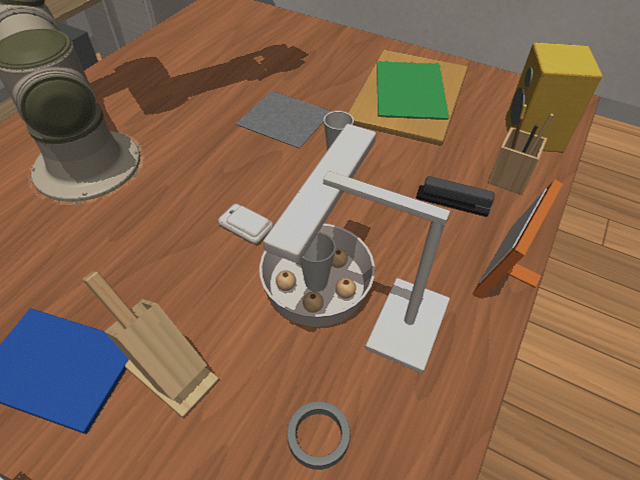

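View pics/top0.png

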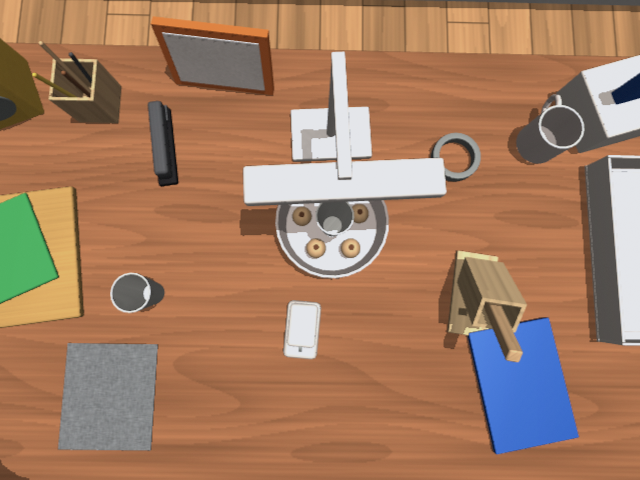

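The top view shows the bowl centred near (332,225), with cup_in near (335,215), the desk tumbler near (131,293), the stand near (487,293) with the stick end near (512,350), and the mouse at (302,330). The scene view shows the same layout from the right side. Next I'll enlarge crops to measure.

```bash
cat > h.py <<'E'
import numpy as np, cv2
from scipy.spatial.transform import Rotation as R
from rig import arm, vision
C={n:vision.calibration(n) for n in("scene","top")}
def ray(n,u,v):
    c=C[n]; f=240/np.tan(np.radians(c["vertical_fov"]/2))
    return c["origin"],R.from_rotvec(c["rotation"]).apply([(u-c["cx"])/f,(v-c["cy"])/f,1.])
def at(n,u,v,z):
    o,d=ray(n,u,v); return o+d*(z-o[2])/d[2]
def proj(n,p):
    c=C[n]; f=240/np.tan(np.radians(c["vertical_fov"]/2))
    q=R.from_rotvec(c["rotation"]).inv().apply(np.atleast_2d(p)-c["origin"])
    return q[:,:2]/q[:,2:]*f+[c["cx"],c["cy"]]
def tri(a,b):
    (o1,d1),(o2,d2)=ray("top",*a),ray("scene",*b)
    t=np.linalg.lstsq(np.c_[d1,-d2],o2-o1,rcond=None)[0]
    p,q=o1+t[0]*d1,o2+t[1]*d2
    return (p+q)/2,np.linalg.norm(p-q)
E
python3 - <<'E'
from h import *
t=cv2.imread("pics/top0.png"); s=cv2.imread("pics/scene0.png")
def crop(i,x,y,w,h,k): return cv2.resize(i[y:y+h,x:x+w],None,fx=k,fy=k,interpolation=cv2.INTER_CUBIC)
a=crop(t,262,150,133,150,3);b=crop(t,432,225,133,150,3)   # 399x450
c=crop(t,90,260,100,50,3)
m=np.zeros((600,798,3),np.uint8); m[:450,:399]=a; m[:450,399:]=b; m[450:,:300]=c
m[450:,399:699]=crop(s,300,95,100,50,3)
cv2.imwrite("pics/c1.png",m)
m=np.zeros((600,798,3),np.uint8);m[:450,:399]=crop(s,252,200,133,150,3);m[:450,399:]=crop(s,75,260,133,150,3)
cv2.imwrite("pics/c2.png",m)
E
```

```text
(no output)
```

View pics/c1.png

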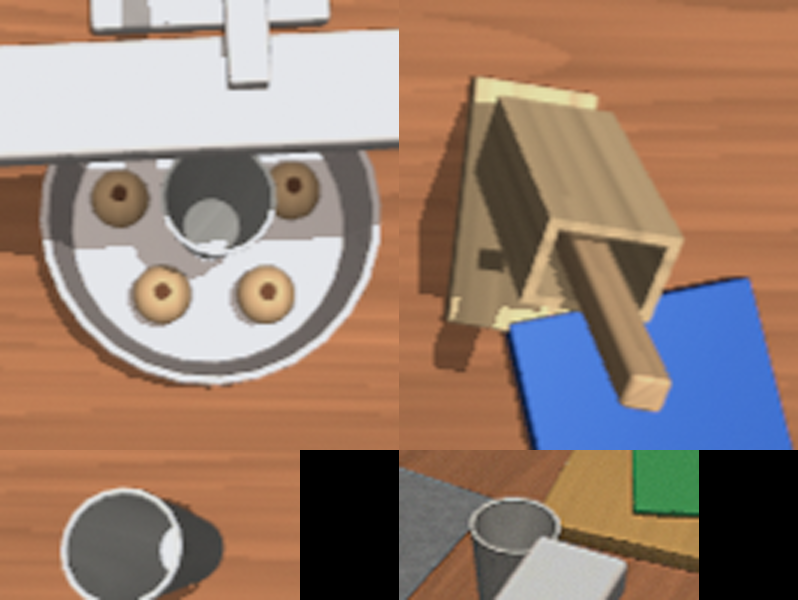

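View pics/c2.png

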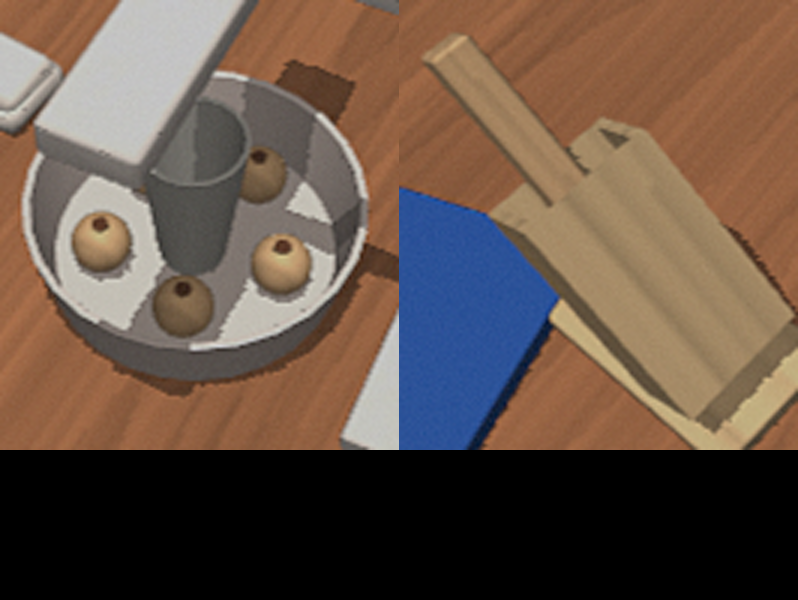

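Crop 1 (3x): the bowl rim spans crop x 41–381, bottom at 385. The cup_in rim spans x 165–275, bottom at 255. The desk tumbler rim spans x 62–182, and the slot mouth corners and stick end are clear. Crop 2 shows the bowl and stand from the scene camera. I'll fit the poses from these readings.

```bash
cat > fit.py <<'E'
from h import *
from scipy.optimize import least_squares as LS
def T(x,y,ox=262,oy=150): return ("top",ox+x/3,oy+y/3)
def S(x,y,ox=252,oy=200): return ("scene",ox+x/3,oy+y/3)
def circ(pts,z,r,g):
    P=np.array([at(*p,z)[:2] for p in pts])
    s=LS(lambda c:np.hypot(*(P-c[:2]).T)-r,g); return s.x,1e3*s.fun
print("bowl",*circ([T(41,205),T(381,208),T(210,384),T(85,330),T(330,340)],.055,.1,[.48,0]))
print("bowlS",*circ([S(23,195),S(368,205),S(250,72),S(130,338),S(300,320)],.055,.1,[.48,0]))
print("cupin",*circ([T(165,195),T(275,198),T(220,255),T(180,235),T(258,238)],.111,.032,[.48,0]))
print("cupinS",*circ([S(250,142),S(205,185),S(235,170),S(170,183)],.111,.032,[.48,0]))
D=lambda x,y:T(x,y-450,90,260)
print("desk",*circ([D(62,548),D(182,550),D(122,488),D(80,508),D(165,508)],.105,.032,[.4,.3]))
E_=lambda x,y:S(x-399,y-450,300,95)
print("deskS",*circ([E_(469,525),E_(559,525),E_(514,499),E_(490,545)],.105,.032,[.4,.3]))
print("cup base c",at(*T(212,222),.010)[:2])
print("beads",[at(*T(*p),.024)[:2].round(3) for p in((120,198),(293,190),(161,294),(267,293))],[at(*S(*p),.024)[:2].round(3) for p in((101,242),(182,306),(281,264),(258,175))])
# stand
U=lambda x,y:T(x-399,y,432,225); V=lambda x,y:S(x-399,y,75,260)
def c(a,b): return np.array([-.044,0,.132])+a*.027*np.array([.819,0,.574])+b*np.array([0,.034,0])
obs=[(c(1,1),U(554,220)),(c(1,-1),U(683,238)),(c(-1,1),U(518,305)),(c(-1,-1),U(648,320)),
 ((.075,.038,.012),U(476,77)),((.075,-.038,.012),U(597,95)),((-.075,.038,.012),U(448,320)),
 (c(1,1),V(645,130)),(c(1,-1),V(527,235)),(c(-1,1),V(600,118)),(c(-1,-1),V(490,212))]
def res(q):
    L=np.array([o[0] for o in obs]); W=R.from_euler("z",q[2]).apply(L)+[q[0],q[1],0]
    return np.concatenate([proj(o[1][0],w)[0]-o[1][1:] for o,w in zip(obs,W)])
s=LS(res,[.37,-.25,0],loss="soft_l1"); print("stand",s.x,np.degrees(s.x[2])); print(s.fun.reshape(-1,2).round(1).tolist())
W=lambda p:R.from_euler("z",s.x[2]).apply(p)+[s.x[0],s.x[1],0]
ax=np.array([-.574,0,.819]);m=np.array([-.044,0,.132])
print("mouth",W(m),"floor",W(m-.12*ax))
te=[U(638,370),U(670,378),U(662,410),U(622,402)]; se=[V(422,55),V(460,35),V(470,42),V(432,65)]
a=np.mean([p[1:] for p in te],0);b=np.mean([p[1:] for p in se],0); p,g=tri(a,b); print("stick top",p,g, "stick frame in stand", R.from_euler("z",-s.x[2]).apply(p-[s.x[0],s.x[1],0]))
for x in(-.0, ):  # predicted: on lower wall
    t=m-.12*ax; n=np.array([.819,0,.574]); q=t-n*.011+.2*ax
    print("pred stick top y=0",W(q))
print("lamp corners", [at(*T(x,y),.272)[:2].round(3) for x,y in((0,163),(399,148))], at("top",244,168,.272)[:2],at("top",247,204,.272)[:2],at("top",445,158,.272)[:2],at("top",445,193,.272)[:2])
for nm,pt,z in(("mouse",(302,330),.03),("tape",(457,156),.024),("stap",(163,143),.04),("foot",(331,133),.01)):print(nm,at("top",*pt,z)[:2].round(3))
E
python3 fit.py
```

```text
bowl [ 0.59846247 -0.02910996] [-0.32244044 -0.61132453 -0.63543313  0.19967799  0.63006485]
bowlS [ 0.60040388 -0.0282125 ] [-0.9547097  -1.08264772  0.45776615  0.37010207  0.18182778]
cupin [ 0.59944617 -0.03153318] [-2.02101571 -2.14788656  1.18995363 -0.77149455 -0.62827901]
cupinS [ 0.59942337 -0.03205379] [ 0.13010547  0.1845684  -0.24476646 -0.02575383]
desk [0.46816791 0.29323107] [-0.70344537 -0.00874968  0.72745719 -0.02672735 -0.96572843]
deskS [0.47243557 0.29051068] [ 0.3171954  -1.49893843 -2.27967915 -2.91430015]
cup base c [ 0.60054933 -0.03116265]
beads [array([0.612, 0.025]), array([ 0.619, -0.08 ]), array([ 0.554, -0.   ]), array([ 0.555, -0.064])] [array([ 0.558, -0.065]), array([ 0.621, -0.08 ]), array([ 0.656, -0.027]), array([0.615, 0.024])]
stand [ 0.48636355 -0.29000165 -0.12886903] -7.383651493592264
[[-1.7, -0.6], [-0.2, -0.2], [0.4, -0.9], [0.0, 0.4], [-0.2, -6.1], [0.3, -6.2], [0.8, -5.0], [-0.7, -1.6], [-1.0, -1.4], [-0.7, -1.6], [-2.1, -0.1]]
mouth [ 0.4427284  -0.28434709  0.132     ] floor [ 0.51103724 -0.29319904  0.03372   ]
stick top [ 0.39081814 -0.28108414  0.18845799] 0.0019542298438343284 stick frame in stand [-0.09589914 -0.00343523  0.18845799]
pred stick top y=0 [ 0.38825488 -0.27728802  0.191206  ]
lamp corners [array([0.582, 0.069]), array([ 0.591, -0.1  ])] [0.62881377 0.09322896] [0.58198055 0.08764749] [ 0.64706688 -0.16540053] [ 0.60075037 -0.16426942]
mouse [0.409 0.021]
tape [ 0.731 -0.262]
stap [0.74  0.281]
foot [ 0.776 -0.026]
```

```bash
cat >> h.py <<'E'
def Rt(tilt,psi):
    "tool tilted by tilt deg from straight down, fingers pointing out along azimuth psi; closing line horizontal, y-axis to the left"
    t=np.radians(tilt); z=np.array([np.sin(t)*np.cos(psi),np.sin(t)*np.sin(psi),-np.cos(t)]); y=np.array([-np.sin(psi),np.cos(psi),0])
    return R.from_matrix(np.c_[np.cross(y,z),y,z])
def go(G,Rg,back=0,n=1,ref=None):
    "rows numbers to bring the grasp point to G; split in n calls; ref (pos,R) if not the current"
    s=arm.observe(); p0,r0=(s["tool_pos"],R.from_rotvec(s["eef_rot"])) if ref is None else ref
    tcp=np.array(G)+Rg.apply([0,0,.0187-back])
    w=(Rg*r0.inv()).as_rotvec()/n/np.radians(30)
    print("tcp",tcp.round(4),"shift",((tcp-p0)/n).round(4),"turn",w.round(3)); return tcp,Rg
def st():
    s=arm.observe(); print(s["time_s"],"j",s["joints"].round(3),"p",s["tool_pos"].round(4),"z",R.from_rotvec(s["eef_rot"]).as_matrix()[:,2].round(3),"y",R.from_rotvec(s["eef_rot"]).as_matrix()[:,1].round(3),s["grip_width"].round(4),s["gripper_force"],s["wrist_force"].round(1))
E
python3 - <<'E'
from h import *
go([.5995,-.0315,.096],Rt(45,0),.12,2)
E
```

```text
tcp [ 0.5279 -0.0315  0.1676] shift [ 0.1922 -0.2682 -0.0353] turn [-0.103 -0.745  0.251]
```

Emit:
{"fn": "play_rows", "kwargs": {"motion": [[0.19,-0.268,-0.01,-0.103,-0.745,0.251],[0.19,-0.268,-0.01,-0.103,-0.745,0.251],[0.19,-0.268,-0.01,-0.103,-0.745,0.251],[0.19,-0.268,-0.01,-0.103,-0.745,0.251],[0.19,-0.268,-0.01,-0.103,-0.745,0.251],[0.19,-0.268,-0.01,-0.103,-0.745,0.251],[0.19,-0.268,-0.01,-0.103,-0.745,0.251],[0.19,-0.268,-0.01,-0.103,-0.745,0.251]], "gripper": -1}}

```text
time_s: 0.9
tool_pos: [0.3348, 0.2346, 0.2286]
eef_rot: [0.204, 2.74, -0.001]
wrist_force: [0.3, -0.2, 0.2]
grip_width: 0.0883
gripper_force: 0.0
```

Run:
```python
from h import *
st(); go([.5995,-.0315,.096],Rt(45,0),.12)
```

```text
Traceback (most recent call last):
  File "h.py", line 30, in st
    s=arm.observe(); print(s["time_s"],"j",s["joints"].round(3),"p",s["tool_pos"].round(4),"z",R.from_rotvec(s["eef_rot"]).as_matrix()[:,2].round(3),"y",R.from_rotvec(s["eef_rot"]).as_matrix()[:,1].round(3),s["grip_width"].round(4),s["gripper_force"],s["wrist_force"].round(1))
                                                                                                                                                                                                               ^^^^^^^^^^^^^^^^^^^^^
AttributeError: 'float' object has no attribute 'round'
```

```bash
sed -i 's/s\["grip_width"\].round(4)/round(s["grip_width"],4)/' h.py
python3 - <<'E'
from h import *
st(); go([.5995,-.0315,.096],Rt(45,0),.12)
E
```

```text
0.9 j [ 0.441 -0.081  2.025 -0.251  0.867 -0.85 ] p [0.3348 0.2346 0.2286] z [ 0.382 -0.029 -0.924] y [0.143 0.989 0.028] 0.0883 0.0 [ 0.3 -0.2  0.2]
tcp [ 0.5279 -0.0315  0.1676] shift [ 0.1931 -0.2661 -0.061 ] turn [-0.106 -0.745  0.259]
```

Emit:
{"fn": "play_rows", "kwargs": {"motion": [[0.193,-0.266,-0.061,-0.106,-0.745,0.259],[0.193,-0.266,-0.061,-0.106,-0.745,0.259],[0.193,-0.266,-0.061,-0.106,-0.745,0.259],[0.193,-0.266,-0.061,-0.106,-0.745,0.259],[0.193,-0.266,-0.061,-0.106,-0.745,0.259],[0.193,-0.266,-0.061,-0.106,-0.745,0.259],[0.193,-0.266,-0.061,-0.106,-0.745,0.259],[0.193,-0.266,-0.061,-0.106,-0.745,0.259],[0.193,-0.266,-0.061,-0.106,-0.745,0.259]]}}

```text
time_s: 1.8
tool_pos: [0.4719, 0.0573, 0.1812]
eef_rot: [-0.012, 2.368, 0.012]
wrist_force: [-0.6, 0.4, 0.6]
grip_width: 0.0881
gripper_force: 0.0
```

Run:
```python
from h import *
st(); go([.5995,-.0315,.096],Rt(45,0),0)
cv2.imwrite("pics/s1.png",vision.capture("scene")[:,:,::-1])
```

```text
1.8 j [-0.213 -0.006  2.262  0.913  0.204 -2.633] p [0.4719 0.0573 0.1812] z [ 0.699  0.012 -0.715] y [-0.012  1.     0.006] 0.0881 0.0 [-0.6  0.4  0.6]
tcp [ 0.6127 -0.0315  0.0828] shift [ 0.1408 -0.0888 -0.0985] turn [-0.01  -0.022 -0.023]
```

View pics/s1.png

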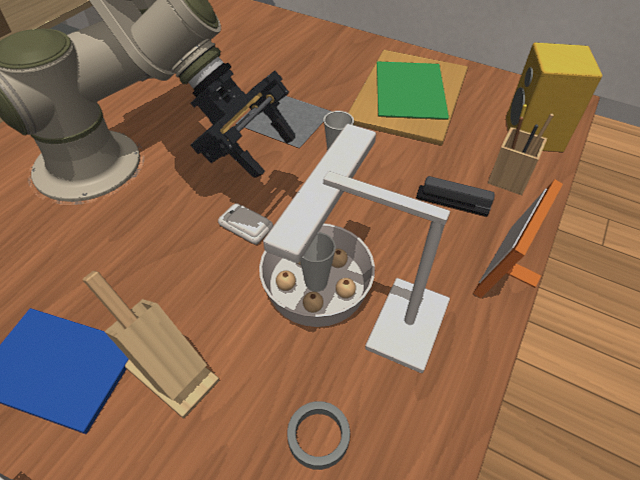

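The picture shows the gripper at (250,120), wide along its closing line and thin the other way; the scene is unchanged. The wrist is near-singular (j5 = 0.2), so I'll fit a kinematic model and choose a better tilt.

```bash
cat > kin.py <<'E'
from h import *
from scipy.optimize import least_squares as LS
D=[([1.071,.313,1.498,0,1.331,-.223],[.1434,.5048,.2382]),([.441,-.081,2.025,-.251,.867,-.85],[.3348,.2346,.2286]),([-.213,-.006,2.262,.913,.204,-2.633],[.4719,.0573,.1812])]
def fk(q,k):
    h,L1,L2,Lt,off,a=k
    z=lambda t:R.from_euler("z",t); y=lambda t:R.from_euler("y",t)
    A=z(q[0])*y(q[1]); B=A*y(q[2]); W=B*z(q[3])*y(q[4]); 
    return np.array([0,0,h])+A.apply([0,off,L1])+B.apply([a,0,L2])+W.apply([0,0,Lt]), W*z(q[5]+np.pi/2)
K=LS(lambda k:np.concatenate([fk(q,k)[0]-p for q,p in D]),[.3,.3,.3,.25,.116,0]); k=K.x
def ik(tcp,Rg,q0):
    lo=[-2.94,-.97,.19,-1.23,.02,-2.88];hi=[2.94,2.17,2.56,4.37,3.11,2.88]
    def f(q):
        p,r=fk(q,k); return np.r_[(p-tcp)*5,(Rg*r.inv()).as_rotvec()]
    s=LS(f,np.clip(q0,np.array(lo)+.01,np.array(hi)-.01),bounds=(lo,hi)); return s.x.round(2),round(s.cost,6)
E
python3 - <<'E'
from kin import *
print(k.round(4),K.fun.round(4)); 
for q,p in D: print(R.as_rotvec(fk(q,k)[1]).round(3))
flip=R.from_euler("z",np.pi)
for name,G in(("bowl",[.5995,-.0315,.096]),("lift",[.58,-.0315,.16]),("desk",[.469,.293,.2]),("deskdn",[.469,.293,.134])):
  for tilt in(20,30,38,45,55,65):
    for psi in (0,.074) if name in("bowl","lift") else (.56,):
      Rg=Rt(tilt,psi); tcp=np.array(G)+Rg.apply([0,0,.0187])
      print(name,tilt,psi,ik(tcp,Rg,[-.2,.3,1.8,.5,.6,-1.8]),ik(tcp,Rg*flip,[-.2,.3,1.8,.5,.6,1.3]))
E
```

```text
[0.2004 0.4396 0.3971 0.2482 0.1161 0.0387] [-0.      0.      0.0002  0.     -0.0002 -0.0001  0.      0.0001 -0.0001]
[-4.330e-01 -3.111e+00  1.000e-03]
[ 2.040e-01  2.741e+00 -1.000e-03]
[-0.013  2.368  0.013]
bowl 20 0 (array([-0.28,  0.51,  1.71,  0.17,  0.59, -1.98]), np.float64(0.0)) (array([-0.28,  0.51,  1.71,  0.17,  0.59,  1.16]), np.float64(0.0))
bowl 20 0.074 (array([-0.3 ,  0.52,  1.71,  0.22,  0.6 , -2.1 ]), np.float64(0.0)) (array([-0.3 ,  0.52,  1.71,  0.22,  0.6 ,  1.04]), np.float64(0.0))
bowl 30 0 (array([-0.31,  0.48,  1.83,  0.44,  0.36, -2.25]), np.float64(0.0)) (array([-0.31,  0.48,  1.83,  0.44,  0.36,  0.89]), np.float64(0.0))
bowl 30 0.074 (array([-0.32,  0.48,  1.82,  0.53,  0.4 , -2.41]), np.float64(0.0)) (array([-0.32,  0.48,  1.82,  0.53,  0.4 ,  0.73]), np.float64(0.0))
bowl 38 0 (array([-0.32,  0.47,  1.91,  1.03,  0.23, -2.85]), np.float64(0.0)) (array([-0.32,  0.47,  1.91,  1.03,  0.23,  0.29]), np.float64(0.0))
bowl 38 0.074 (array([-0.34,  0.47,  1.9 ,  0.99,  0.29, -2.88]), np.float64(0.00012)) (array([-0.35,  0.47,  1.91,  1.08,  0.29,  0.17]), np
[... 3881 characters left out ...]
np.float64(0.0)) (array([0.29, 0.33, 1.94, 0.36, 0.39, 1.  ]), np.float64(0.0))
deskdn 38 0.56 (array([ 0.27,  0.31,  2.02,  0.84,  0.24, -2.62]), np.float64(0.0)) (array([0.27, 0.31, 2.02, 0.84, 0.24, 0.52]), np.float64(0.0))
deskdn 45 0.56 (array([ 0.28,  0.31,  2.05,  1.11,  0.18, -2.88]), np.float64(0.002592)) (array([ 0.26,  0.32,  2.09,  1.72,  0.22, -0.37]), np.float64(0.0))
deskdn 55 0.56 (array([ 0.31,  0.3 ,  2.04,  1.15,  0.13, -2.88]), np.float64(0.025253)) (array([ 0.23,  0.35,  2.18,  2.44,  0.42, -1.1 ]), np.float64(0.0))
deskdn 65 0.56 (array([ 0.34,  0.28,  2.04,  1.19,  0.07, -2.88]), np.float64(0.071407)) (array([ 0.21,  0.42,  2.25,  2.64,  0.7 , -1.33]), np.float64(0.0))
```

Run:
```python
from kin import *
Rg=Rt(30,0); print("pre"); tcp,_=go([.5095,-.0315,.157],Rg); print(ik(tcp,Rg,[-.2,.3,1.8,.5,.6,-1.8]))
print("grasp"); go([.5995,-.0315,.097],Rg,ref=(tcp,Rg))
Rs=Rt(35,-.129); ax=-Rs.as_matrix()[:,2]
fl=np.array([.511,-.2932,.0337])-Rs.as_matrix()[:,0]*0
for nm,tip in(("stand",fl),("out",fl+.15*ax),("near",[.565,-.03,.02]),("far",[.64,-.03,.02]),("L",[.6,.01,.02]),("Rt",[.6,-.07,.02]),("above",[.565,-.03,.1])):
    t=np.array(tip)+ax*(.163-.0187)
    print(nm,t.round(3),ik(t,Rs,[-.4,.3,1.8,.3,.6,-2]),ik(t,Rs*R.from_euler("z",np.pi),[-.4,.3,1.8,.3,.6,1]))
```

```text
pre
tcp [ 0.5188 -0.0315  0.1408] shift [ 0.0452 -0.0865 -0.0405] turn [-0.007  0.48  -0.023]
(array([-0.38,  0.21,  2.03,  0.44,  0.45, -2.3 ]), np.float64(0.0))
grasp
tcp [ 0.6088 -0.0315  0.0808] shift [ 0.09  0.   -0.06] turn [0. 0. 0.]
stand [ 0.429 -0.283  0.152] (array([-1.  ,  0.19,  2.  ,  0.67,  0.67, -2.88]), np.float64(0.003087)) (array([-1.04,  0.2 ,  2.04,  0.82,  0.67,  0.06]), np.float64(0.0))
out [ 0.344 -0.271  0.275] (array([-1.23, -0.14,  2.01,  0.59,  1.06, -2.88]), np.float64(0.000991)) (array([-1.26, -0.15,  2.03,  0.63,  1.07,  0.18]), np.float64(0.0))
near [ 0.483 -0.019  0.138] (array([-0.35,  0.12,  2.19,  0.5 ,  0.27, -2.23]), np.float64(0.0)) (array([-0.35,  0.12,  2.19,  0.5 ,  0.27,  0.91]), np.float64(0.0))
far [ 0.558 -0.019  0.138] (array([-0.28,  0.27,  1.99,  0.32,  0.29, -2.  ]), np.float64(0.0)) (array([-0.28,  0.27,  1.99,  0.32,  0.29,  1.14]), np.float64(0.0))
L [0.518 0.021 0.138] (array([-0.21,  0.2 ,  2.09,  0.19,  0.25, -1.82]), np.float64(0.0)) (array([-0.21,  0.2 ,  2.09,  0.19,  0.25,  1.33]), np.float64(0.0))
Rt [ 0.518 -0.059  0.138] (array([-0.42,  0.2 ,  2.09,  0.57,  0.31, -2.36]), np.float64(0.0)) (array([-0.42,  0.2 ,  2.09,  0.57,  0.31,  0.78]), np.float64(0.0))
above [ 0.483 -0.019  0.218] (array([-0.35, -0.03,  2.08,  0.26,  0.5 , -1.98]), np.float64(0.0)) (array([-0.35, -0.03,  2.08,  0.26,  0.5 ,  1.16]), np.float64(0.0))
```

Emit:
{"fn": "play_rows", "kwargs": {"motion": [[0.0,-0.03,0.0,0,0.48,-0.02],[0.02,-0.06,0.0,-0.007,0.48,-0.023],[0.045,-0.0865,-0.02,-0.007,0.48,-0.023],[0.045,-0.0865,-0.04,-0.007,0.48,-0.023],[0.045,-0.0865,-0.0405,-0.007,0.48,-0.023],[0.045,-0.0865,-0.0405,-0.007,0.48,-0.023],[0.045,-0.0865,-0.0405,-0.007,0.48,-0.023],[0.045,-0.0865,-0.0405,-0.007,0.48,-0.023]]}}

```text
time_s: 2.65
tool_pos: [0.5166, -0.029, 0.142]
eef_rot: [0.003, 2.618, 0.001]
wrist_force: [-0.3, -0.2, -0.5]
grip_width: 0.0882
gripper_force: 0.0
```

Run:
```python
from h import *
st(); go([.5995,-.0315,.097],Rt(30,0))
```

```text
2.65 j [-0.374  0.198  2.034  0.432  0.453 -2.289] p [ 0.5166 -0.029   0.142 ] z [ 0.5    0.    -0.866] y [0.002 1.    0.002] 0.0882 0.0 [-0.3 -0.2 -0.5]
tcp [ 0.6088 -0.0315  0.0808] shift [ 0.0922 -0.0025 -0.0612] turn [-0.003  0.     0.003]
```

Emit:
{"fn": "play_rows", "kwargs": {"motion": [[0.03,-0.002,-0.02,0,0,0],[0.06,-0.002,-0.04,0,0,0],[0.08,-0.002,-0.053,0,0,0],[0.092,-0.002,-0.061,0,0,0],[0.092,-0.002,-0.061,0,0,0],[0.092,-0.002,-0.061,0,0,0]]}}

```text
time_s: 3.25
tool_pos: [0.6083, -0.0314, 0.0805]
eef_rot: [0.004, 2.619, 0.002]
wrist_force: [-0.2, -0.1, 0.6]
grip_width: 0.0883
gripper_force: 0.0
```

Emit:
{"fn": "play_rows", "kwargs": {"motion": [[0,0,0,0,0,0],[0,0,0,0,0,0],[0,0,0,0,0,0],[0,0,0,0,0,0],[0,0,0,0,0,0],[0,0,0,0,0,0],[0,0,0,0,0,0],[0,0,0,0,0,0]], "gripper": 1, "squeeze": 25}}

```text
time_s: 4.05
tool_pos: [0.6089, -0.0318, 0.0803]
eef_rot: [0.004, 2.618, 0.001]
wrist_force: [-1.4, 0.8, 4.1]
grip_width: 0.0603
gripper_force: 24.5
```

Run:
```python
from h import *
st()
a=vision.capture("scene")[:,:,::-1][150:350,200:400]; b=vision.capture("top")[:,:,::-1][150:350,230:430]
cv2.imwrite("pics/g1.png",cv2.resize(np.hstack([a,b]),None,fx=2,fy=2,interpolation=cv2.INTER_CUBIC))
```

```text
4.05 j [-0.307  0.481  1.824  0.437  0.365 -2.247] p [ 0.6089 -0.0318  0.0803] z [ 0.5    0.    -0.866] y [0.003 1.    0.002] 0.0603 24.512635353685255 [-1.4  0.8  4.1]
```

View pics/g1.png

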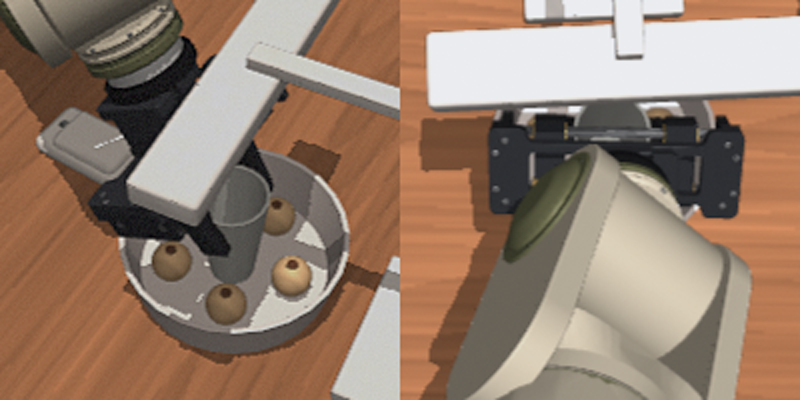

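The grasp is good: the fingers hold the tumbler upright, the width is 60.3 mm as expected, and the beads and lamp are clear. Next comes the lift and the withdrawal towards the robot.

Emit:
{"fn": "play_rows", "kwargs": {"motion": [[0,0,0.012,0,0,0],[-0.005,0,0.03,0,0,0],[-0.018,0,0.047,0,0,0],[-0.04,0,0.065,0,0,0],[-0.07,0,0.085,0,0,0],[-0.1,0.005,0.105,0,0,0],[-0.13,0.03,0.12,0,0,0],[-0.13,0.07,0.12,0,0,0],[-0.13,0.11,0.12,0,0,0],[-0.13,0.15,0.12,0,0,0],[-0.13,0.19,0.12,0,0,0],[-0.13,0.2,0.12,0,0,0]]}}

```text
time_s: 5.35
tool_pos: [0.4778, 0.1712, 0.1993]
eef_rot: [-0.0, 2.621, 0.003]
wrist_force: [-0.0, -0.3, -1.1]
grip_width: 0.0605
gripper_force: 24.9
```

Run:
```python
from kin import *
st(); s=arm.observe()
print(np.array([.4784,.2927,.2])-s["tool_pos"])
for z in(.2,.118):
  for psi in(0,.3):
    Rg=Rt(30,psi); t=np.array([.469,.293,z])+.0187*Rg.as_matrix()[:,2]+[0,0,.0162]; print(ik(t,Rg,s["joints"]))
```

```text
5.35 j [ 0.149  0.102  1.965 -0.135  0.562 -1.326] p [0.4778 0.1712 0.1993] z [ 0.498  0.002 -0.867] y [-0.001  1.     0.002] 0.0605 24.918179827245694 [-0.  -0.3 -1.1]
[0.0006419  0.12146148 0.00068019]
(array([ 0.44,  0.25,  1.79, -0.35,  0.66, -0.9 ]), np.float64(0.0))
(array([ 0.36,  0.21,  1.83, -0.05,  0.58, -1.47]), np.float64(0.0))
(array([ 0.44,  0.37,  1.87, -0.49,  0.46, -0.74]), np.float64(0.0))
(array([ 0.36,  0.34,  1.92, -0.08,  0.36, -1.44]), np.float64(0.0))
```

Emit:
{"fn": "play_rows", "kwargs": {"motion": [[0.0,0.04,0,0,0,0],[0.0,0.08,0,0,0,0],[0.0,0.11,0.0,0,0,0],[0.0,0.1215,0.0,0,0,0],[0.0,0.1215,0.0,0,0,0],[0.0,0.1215,0.0,0,0,0]]}}

```text
time_s: 5.95
tool_pos: [0.4783, 0.2892, 0.1993]
eef_rot: [0.004, 2.621, 0.001]
wrist_force: [-0.2, 0.0, -0.5]
grip_width: 0.0609
gripper_force: 24.9
```

Run:
```python
from h import *
st()
a=vision.capture("scene")[:,:,::-1][75:165,285:405]; b=vision.capture("top")[:,:,::-1][245:335,70:190]
cv2.imwrite("pics/d1.png",cv2.resize(np.vstack([a,b]),None,fx=3.3,fy=3.3,interpolation=cv2.INTER_CUBIC))
```

```text
5.95 j [ 0.427  0.242  1.794 -0.346  0.654 -0.913] p [0.4783 0.2892 0.1993] z [ 0.498 -0.    -0.867] y [0.003 1.    0.001] 0.0609 24.917580701931 [-0.2  0.  -0.5]
```

View pics/d1.png

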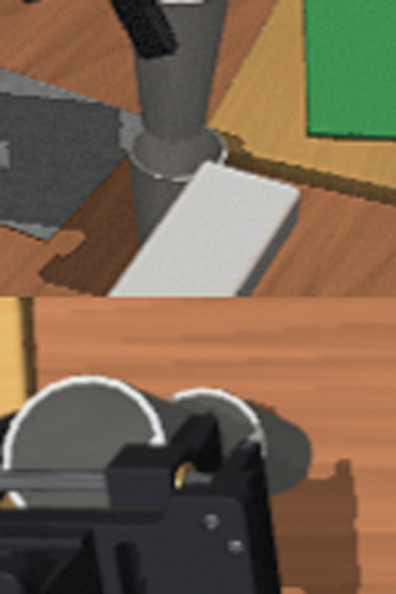

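Run:
```python
from h import *
for z in(.225,.23): print(at("top",95.5,293.2,z))
for n,ox,oy,yy in(("scene",285,75,0),("top",70,245,297)):
  for P in([.469,.2925,.105],[.469,.2897,.125],[.469,.2897,.23]): 
    u=proj(n,P)[0]; print(n,P,u.round(1),((u-[ox,oy])*3.3+[0,yy]).round(0))
  c=np.array([.469,.2925,.105]); t=np.linspace(0,2*np.pi,200); r=proj(n,c+.032*np.c_[np.cos(t),np.sin(t),0*t]); r=(r-[ox,oy])*3.3+[0,yy]; print("rim ext",r.min(0).round(),r.max(0).round())
  c=np.array([.469,.2897,.22]); r=proj(n,c+.031*np.c_[np.cos(t),np.sin(t),0*t]); r=(r-[ox,oy])*3.3+[0,yy]; print("cup_in at 96mm ext",r.min(0).round(),r.max(0).round())
  c=np.array([.469,.2897,.23]); r=proj(n,c+.032*np.c_[np.cos(t),np.sin(t),0*t]); r=(r-[ox,oy])*3.3+[0,yy]; print("cup_in rim ext",r.min(0).round(),r.max(0).round())
  c=np.array([.469,.2897,.125]); r=proj(n,c+.02*np.c_[np.cos(t),np.sin(t),0*t]); r=(r-[ox,oy])*3.3+[0,yy]; print("foot ext",r.min(0).round(),r.max(0).round())
```

```text
[0.46758018 0.29078352 0.225     ]
[0.467584   0.28838402 0.23      ]
scene [0.469, 0.2925, 0.105] [337.8 118.9] [174. 145.]
scene [0.469, 0.2897, 0.125] [337.5 111.6] [173. 121.]
scene [0.469, 0.2897, 0.23] [339.5  65.1] [180. -33.]
rim ext [124. 115.] [224. 176.]
cup_in at 96mm ext [125. -46.] [233.  13.]
cup_in rim ext [124. -62.] [235.  -2.]
foot ext [141. 102.] [205. 140.]
top [0.469, 0.2925, 0.105] [130.9 292.7] [201. 455.]
top [0.469, 0.2897, 0.125] [127.5 292.7] [190. 454.]
top [0.469, 0.2897, 0.23] [ 94.6 292.1] [ 81. 452.]
rim ext [134. 388.] [268. 522.]
cup_in at 96mm ext [ 16. 376.] [170. 530.]
cup_in rim ext [ -0. 372.] [162. 534.]
foot ext [147. 411.] [233. 498.]
```

The cup rim reads at crop (5–163, 377) in the top view, and the desk rim arc peaks at (207,390). Both match the expected poses, leaving the foot about 2–3 mm short in y. I'll correct that and lower.

Emit:
{"fn": "play_rows", "kwargs": {"motion": [[0.001,0.0025,0,0,0,0],[0.001,0.0025,-0.01,0,0,0],[0.001,0.0025,-0.022,0,0,0],[0.001,0.0025,-0.034,0,0,0],[0.001,0.0025,-0.046,0,0,0],[0.001,0.0025,-0.054,0,0,0],[0.001,0.0025,-0.058,0,0,0]]}}

```text
time_s: 6.75
tool_pos: [0.4794, 0.2921, 0.1407]
eef_rot: [0.004, 2.621, 0.001]
wrist_force: [-0.1, 0.4, -0.3]
grip_width: 0.0603
gripper_force: 24.9
```

Emit:
{"fn": "play_rows", "kwargs": {"motion": [[0,0,-0.004,0,0,0],[0,0,-0.008,0,0,0],[0,0,-0.012,0,0,0],[0,0,-0.014,0,0,0],[0,0,-0.014,0,0,0]]}}

```text
time_s: 7.25
tool_pos: [0.4796, 0.2922, 0.1278]
eef_rot: [0.004, 2.619, 0.001]
wrist_force: [-0.5, 0.4, -0.4]
grip_width: 0.0607
gripper_force: 24.9
```

Emit:
{"fn": "play_rows", "kwargs": {"motion": [[0,0,-0.003,0,0,0],[0,0,-0.006,0,0,0],[0,0,-0.007,0,0,0],[0,0,-0.007,0,0,0]]}}

```text
time_s: 7.65
tool_pos: [0.4797, 0.2922, 0.1208]
eef_rot: [0.004, 2.619, 0.001]
wrist_force: [0.5, -0.1, -1.9]
grip_width: 0.0604
gripper_force: 25.0
```

Emit:
{"fn": "play_rows", "kwargs": {"motion": [[0,0,0,0,0,0],[0,0,0,0,0,0],[0,0,0,0,0,0],[0,0,0,0,0,0],[0,0,0,0,0,0],[0,0,0,0,0,0],[0,0,0,0,0,0]], "gripper": -1}}

```text
time_s: 8.35
tool_pos: [0.4797, 0.2922, 0.121]
eef_rot: [0.004, 2.619, 0.002]
wrist_force: [0.4, 0.4, 0.4]
grip_width: 0.0876
gripper_force: 0.0
```

Emit:
{"fn": "play_rows", "kwargs": {"motion": [[-0.012,0,0.02,0,0,0],[-0.03,0,0.05,0,0,0],[-0.055,0,0.09,0,0,0],[-0.075,0,0.12,0,0,0],[-0.1,-0.04,0.13,0,0,0],[-0.1,-0.08,0.13,0,0,0],[-0.1,-0.1,0.13,0,0,0]]}}

```text
time_s: 9.05
tool_pos: [0.3789, 0.1907, 0.2515]
eef_rot: [0.004, 2.618, 0.002]
wrist_force: [0.7, -0.1, -0.3]
grip_width: 0.0879
gripper_force: 0.0
```

Run:
```python
from kin import *
st()
sc=vision.capture("scene")[:,:,::-1]; tp=vision.capture("top")[:,:,::-1]
f=lambda i:cv2.resize(i,None,fx=3,fy=3,interpolation=cv2.INTER_CUBIC)
t0=cv2.imread("pics/top0.png")
m=np.hstack([f(sc[70:165,285:405]),f(tp[245:340,70:190])])
m=np.vstack([m,f(t0[270:370,450:570].copy())[:,:360].repeat(1,1) if 0 else np.hstack([f(t0[275:370,450:570]),f(cv2.imread("pics/scene0.png")[265:360,75:195])])])
cv2.imwrite("pics/n1.png",m)
# overlay prediction for stick: numbers in crop px
Rs=Rt(35,-.129); M=Rs.as_matrix(); ax=-M[:,2]; n=M[:,0]*-1; yy=M[:,1]
tip=np.array([.51104,-.2932,.0337])
for o in(0,-.0034):
  c=tip-.011*np.array([.819*np.cos(-.129),.819*np.sin(-.129),.574])+o*yy
  for s in(.2,.135):
    for b in(1,-1):
      P=c+ax*s+.01*b*yy+.01*np.array([.819*np.cos(-.129),.819*np.sin(-.129),.574]); print(o,s,b,P.round(3),((proj("top",P)[0]-[450,275])*3+[0,285]).round(),((proj("scene",P)[0]-[75,265])*3+[360,285]).round())
```

```text
9.05 j [ 0.268 -0.15   2.06  -0.199  0.733 -1.185] p [0.3789 0.1907 0.2515] z [ 0.5    0.    -0.866] y [0.003 1.    0.002] 0.0879 0.0 [ 0.7 -0.1 -0.3]
0 0.2 1 [ 0.398 -0.268  0.197] [173. 510.] [430. 294.]
0 0.2 -1 [ 0.395 -0.288  0.197] [216. 516.] [393. 324.]
0 0.135 1 [ 0.435 -0.273  0.144] [135. 422.] [520. 400.]
0 0.135 -1 [ 0.432 -0.293  0.144] [174. 428.] [486. 430.]
-0.0034 0.2 1 [ 0.397 -0.272  0.197] [181. 511.] [424. 299.]
-0.0034 0.2 -1 [ 0.395 -0.292  0.197] [224. 517.] [386. 329.]
-0.0034 0.135 1 [ 0.434 -0.277  0.144] [141. 423.] [515. 405.]
-0.0034 0.135 -1 [ 0.432 -0.296  0.144] [181. 429.] [480. 435.]
```

View pics/n1.png

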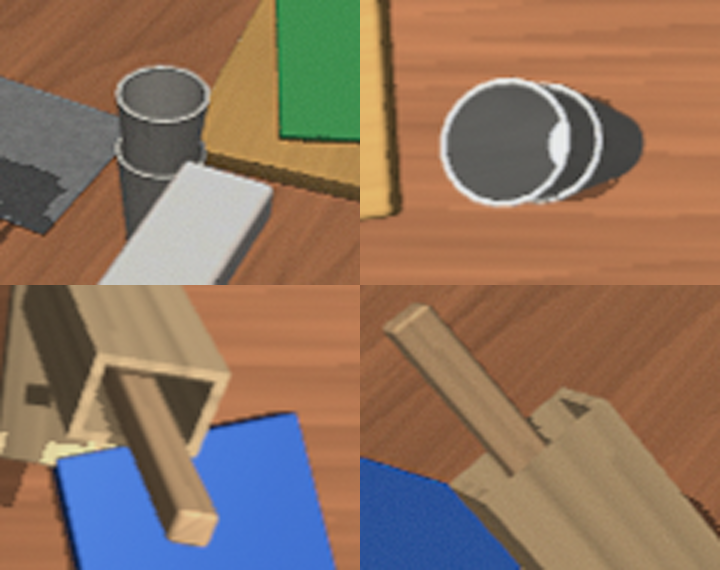

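The tumbler is nested concentrically and upright: the scene view shows the rim at crop (162,95) above the desk rim at (160,155). The stick matches the predicted pose within about 4 mm. I'll flip the wrist while moving to the stand.

Emit:
{"fn": "play_rows", "kwargs": {"motion": [[0,-0.02,0.01,0.142,0,-0.248],[0,-0.04,0.01,0.285,0,-0.495],[0,-0.06,0.01,0.427,0,-0.742],[0,-0.09,0.01,0.57,0,-0.99]]}}

```text
time_s: 9.55
tool_pos: [0.3798, 0.1026, 0.2611]
eef_rot: [0.786, 2.515, 0.212]
wrist_force: [0.2, 0.2, -0.5]
grip_width: 0.0883
gripper_force: 0.0
```

Emit:
{"fn": "play_rows", "kwargs": {"motion": [[0,-0.02,0.01,0.142,0,-0.248],[0,-0.04,0.01,0.285,0,-0.495],[0,-0.06,0.01,0.427,0,-0.742],[0,-0.09,0.01,0.57,0,-0.99]]}}

```text
time_s: 9.95
tool_pos: [0.3798, 0.0124, 0.2712]
eef_rot: [1.519, 2.211, 0.408]
wrist_force: [0.4, 0.1, -0.5]
grip_width: 0.0879
gripper_force: 0.0
```

Emit:
{"fn": "play_rows", "kwargs": {"motion": [[0,-0.02,0.0,0.142,0,-0.248],[0,-0.04,0.0,0.285,0,-0.495],[0,-0.06,0.0,0.427,0,-0.742],[0,-0.09,0.0,0.57,0,-0.99]]}}

```text
time_s: 10.35
tool_pos: [0.3799, -0.0778, 0.2711]
eef_rot: [2.165, 1.713, 0.58]
wrist_force: [0.4, 0.0, 0.3]
grip_width: 0.0882
gripper_force: 0.0
```

Run:
```python
from h import *
st()
```

```text
10.35 j [-0.745 -0.314  2.126  0.423  0.973 -0.69 ] p [ 0.3799 -0.0778  0.2711] z [ 0.499  0.001 -0.867] y [ 0.844 -0.23   0.485] 0.0882 0.0 [0.4 0.  0.3]
```

Emit:
{"fn": "play_rows", "kwargs": {"motion": [[-0.005,-0.02,0.01,0.142,0,-0.248],[-0.01,-0.04,0.01,0.285,0,-0.495],[-0.015,-0.06,0.01,0.427,0,-0.742],[-0.02,-0.09,0.01,0.57,0,-0.99]]}}

```text
time_s: 10.75
tool_pos: [0.3598, -0.1679, 0.281]
eef_rot: [2.673, 1.038, 0.715]
wrist_force: [0.4, 0.6, -0.3]
grip_width: 0.0878
gripper_force: 0.0
```

Emit:
{"fn": "play_rows", "kwargs": {"motion": [[0,-0.02,0.0,0.142,0,-0.248],[0,-0.04,0.0,0.285,0,-0.495],[0,-0.06,0.0,0.427,0,-0.742],[0,-0.09,0.0,0.57,0,-0.99]]}}

```text
time_s: 11.15
tool_pos: [0.3602, -0.2579, 0.2808]
eef_rot: [2.994, 0.213, 0.799]
wrist_force: [0.0, -0.4, 0.5]
grip_width: 0.0877
gripper_force: 0.0
```

Run:
```python
from h import *
st()
Rs=Rt(35,-.129)*R.from_euler("z",np.pi); ax=-Rs.as_matrix()[:,2]; print(ax)
top=np.array([.390,-.281,.189]); r=go(top-.035*ax,Rs,.12); go(top-.035*ax,Rs,0,ref=r)
```

```text
11.15 j [-1.167 -0.098  1.935  0.529  1.142  0.077] p [ 0.3602 -0.2579  0.2808] z [ 0.498  0.001 -0.867] y [ 0.123 -0.99   0.069] 0.0877 0.0 [ 0.  -0.4  0.5]
[-0.56881061  0.07378632  0.81915204]
tcp [ 0.3523 -0.2761  0.2433] shift [-0.0079 -0.0182 -0.0375] turn [ 0.133 -0.18  -0.476]
tcp [ 0.4205 -0.285   0.145 ] shift [ 0.0683 -0.0089 -0.0983] turn [0. 0. 0.]
```

Emit:
{"fn": "play_rows", "kwargs": {"motion": [[-0.008,-0.018,-0.01,0.066,-0.09,-0.238],[-0.008,-0.018,-0.025,0.133,-0.18,-0.476],[-0.008,-0.018,-0.0375,0.133,-0.18,-0.476],[-0.008,-0.018,-0.0375,0.133,-0.18,-0.476]]}}

```text
time_s: 11.55
tool_pos: [0.3518, -0.2749, 0.2421]
eef_rot: [2.955, -0.178, 0.929]
wrist_force: [-0.0, 0.2, 0.2]
grip_width: 0.0884
gripper_force: 0.0
```

Run:
```python
from h import *
st()
Rs=Rt(35,-.129)*R.from_euler("z",np.pi); ax=-Rs.as_matrix()[:,2]
top=np.array([.390,-.281,.189]); go(top-.035*ax,Rs)
a=vision.capture("scene")[:,:,::-1][200:400,40:240]; b=vision.capture("top")[:,:,::-1][250:450,420:620]
cv2.imwrite("pics/p1.png",cv2.resize(np.hstack([a,b]),None,fx=2,fy=2,interpolation=cv2.INTER_CUBIC))
```

```text
11.55 j [-1.241 -0.086  2.064  0.666  0.982  0.122] p [ 0.3518 -0.2749  0.2421] z [ 0.568 -0.071 -0.82 ] y [-0.121 -0.993  0.002] 0.0884 0.0 [-0.   0.2  0.2]
tcp [ 0.4205 -0.285   0.145 ] shift [ 0.0687 -0.0101 -0.0971] turn [ 0.004 -0.004 -0.014]
```

View pics/p1.png

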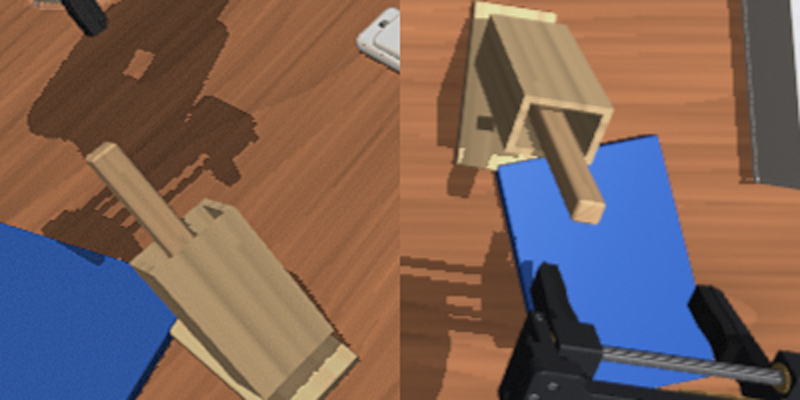

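The open fingers, at crop (545,270) and (703,295) in the top view, straddle the extended line of the stick (near x 620). I'll slide on and grip.

Emit:
{"fn": "play_rows", "kwargs": {"motion": [[0.018,-0.0027,-0.026,0,0,0],[0.036,-0.0053,-0.051,0,0,0],[0.054,-0.008,-0.077,0,0,0],[0.0685,-0.01,-0.097,0,0,-0.014],[0.0685,-0.01,-0.097,0,0,-0.014],[0.0685,-0.01,-0.097,0,0,-0.014]]}}

```text
time_s: 12.25
tool_pos: [0.4206, -0.2857, 0.1474]
eef_rot: [2.948, -0.19, 0.931]
wrist_force: [0.5, -0.1, 0.6]
grip_width: 0.0882
gripper_force: 0.0
```

Emit:
{"fn": "play_rows", "kwargs": {"motion": [[0,0,0,0,0,0],[0,0,0,0,0,0],[0,0,0,0,0,0],[0,0,0,0,0,0],[0,0,0,0,0,0],[0,0,0,0,0,0],[0,0,0,0,0,0],[0,0,0,0,0,0],[0,0,0,0,0,0],[0,0,0,0,0,0]], "gripper": 1, "squeeze": 45}}

```text
time_s: 13.25
tool_pos: [0.4202, -0.2857, 0.1464]
eef_rot: [2.948, -0.194, 0.931]
wrist_force: [0.9, -0.6, -0.2]
grip_width: 0.0196
gripper_force: 45.0
```

Run:
```python
from kin import *
st()
```

```text
13.25 j [-1.068  0.196  2.063  0.838  0.668  0.015] p [ 0.4202 -0.2857  0.1464] z [ 0.569 -0.079 -0.819] y [-0.132 -0.991  0.004] 0.0196 44.99987748451531 [ 0.9 -0.6 -0.2]
```

Emit:
{"fn": "play_rows", "kwargs": {"motion": [[-0.0085,0.0011,0.0123,0,0,0],[-0.0256,0.0033,0.0369,0,0,0],[-0.0427,0.0055,0.0615,0,0,0],[-0.0598,0.0078,0.086,0,0,0],[-0.0769,0.01,0.1106,0,0,0],[-0.0854,0.0111,0.123,0,0,0],[-0.085,0.015,0.15,0,0,0],[-0.07,0.05,0.16,0,0,0],[-0.05,0.09,0.16,0,0,0],[-0.03,0.13,0.15,0,0,0],[-0.01,0.17,0.14,0,0,0],[0.01,0.2,0.12,0,0,0]]}}

```text
time_s: 14.45
tool_pos: [0.4309, -0.0837, 0.2674]
eef_rot: [2.945, -0.191, 0.936]
wrist_force: [0.5, -0.7, -0.7]
grip_width: 0.0199
gripper_force: 45.0
```

Run:
```python
from kin import *
st(); s=arm.observe(); z=R.from_rotvec(s["eef_rot"]).as_matrix()[:,2]
print("tip",s["tool_pos"]+z*.1463, "to above", np.array([.5665,-.032,.085])-s["tool_pos"]-z*.1463)
```

```text
14.45 j [-0.621 -0.215  2.101  0.408  0.738  0.848] p [ 0.4309 -0.0837  0.2674] z [ 0.572 -0.08  -0.816] y [-0.131 -0.991  0.006] 0.0199 44.99912808649242 [ 0.5 -0.7 -0.7]
tip [ 0.51454702 -0.09545347  0.14796148] to above [ 0.05195298  0.06345347 -0.06296148]
```

Emit:
{"fn": "play_rows", "kwargs": {"motion": [[0.02,0.025,-0.01,0,0,0],[0.04,0.05,-0.03,0,0,0],[0.052,0.063,-0.05,0,0,0],[0.052,0.063,-0.063,0,0,0],[0.052,0.063,-0.063,0,0,0],[0.052,0.063,-0.063,0,0,0]]}}

```text
time_s: 15.05
tool_pos: [0.4822, -0.0229, 0.2038]
eef_rot: [2.948, -0.194, 0.931]
wrist_force: [0.0, -0.4, 0.0]
grip_width: 0.0194
gripper_force: 45.0
```

Run:
```python
from kin import *
st(); s=arm.observe(); z=R.from_rotvec(s["eef_rot"]).as_matrix()[:,2]; t=s["tool_pos"]+z*.1463
print("tip",t)
im=vision.capture("scene")[:,:,::-1].copy(); cv2.imwrite("pics/e1.png",im)
print("tip px in crop",(proj("scene",t)[0]-[240,190])*4, "beads at",[((proj("scene",[a,b,.024])[0]-[240,190])*4).round().tolist() for a,b in((.612,.025),(.62,-.08),(.554,0),(.555,-.064),(.656,-.027))])
cv2.imwrite("pics/e2.png",cv2.resize(im[190:330,240:390],None,fx=4,fy=4,interpolation=cv2.INTER_CUBIC))
```

```text
15.05 j [-0.357 -0.008  2.105  0.284  0.46   1.128] p [ 0.4822 -0.0229  0.2038] z [ 0.569 -0.08  -0.819] y [-0.133 -0.991  0.004] 0.0194 44.99967098236084 [ 0.  -0.4  0. ]
tip [ 0.56541264 -0.03456236  0.08407106]
tip px in crop [229.62020374 237.92798922] beads at [[388.0, 270.0], [289.0, 448.0], [251.0, 258.0], [179.0, 359.0], [421.0, 392.0]]
```

View pics/e2.png

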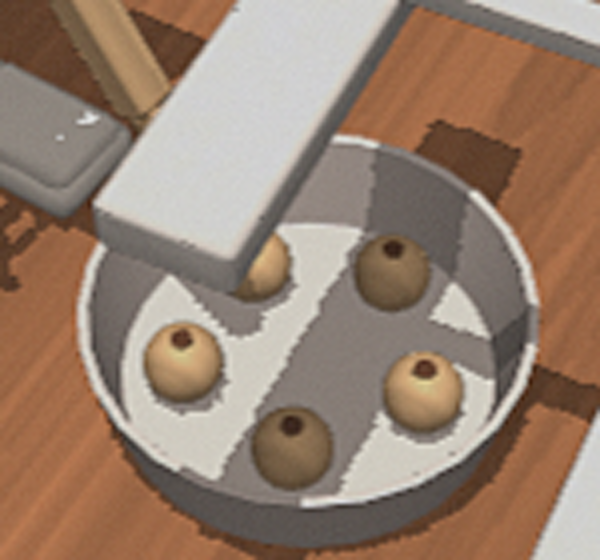

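All five beads are visible (crop (183,362), (424,391), (391,272), (291,448), and one half behind the lamp near (260,265)). They match the measured positions, and the stick comes down behind the lamp. Now I'll lower it into the gap and get the circle numbers.

Emit:
{"fn": "play_rows", "kwargs": {"motion": [[0.001,0.003,-0.01,0,0,0],[0.001,0.003,-0.022,0,0,0],[0.001,0.003,-0.034,0,0,0],[0.001,0.003,-0.046,0,0,0],[0.001,0.003,-0.056,0,0,0],[0.001,0.003,-0.065,0,0,0],[0.001,0.003,-0.065,0,0,0],[0.001,0.003,-0.065,0,0,0]]}}

```text
time_s: 15.9
tool_pos: [0.4835, -0.0202, 0.1394]
eef_rot: [2.947, -0.195, 0.932]
wrist_force: [-0.9, 0.4, -0.7]
grip_width: 0.0199
gripper_force: 45.0
```

Run:
```python
from kin import *
st(); s=arm.observe(); z=R.from_rotvec(s["eef_rot"]).as_matrix()[:,2]; t=s["tool_pos"]+z*.1463
print("tip",t,"rel",t-[.5995,-.0293,0])
P=lambda a:np.array([.6045+.047*np.cos(np.radians(a)),-.0293+.047*np.sin(np.radians(a))])
p=t[:2]
for A in(range(187,307,11),range(308,428,11),range(429,520,12)):
    A=list(A); print(A[-1]%360,[(P(a)-p).round(4).tolist() for a in A]); p=P(A[-1])
```

```text
15.9 j [-0.348  0.12   2.184  0.475  0.263  0.931] p [ 0.4835 -0.0202  0.1394] z [ 0.57  -0.08  -0.818] y [-0.133 -0.991  0.004] 0.0199 44.999954318627715 [-0.9  0.4 -0.7]
tip [ 0.5669116  -0.03192182  0.0197414 ] rel [-0.0325884  -0.00262182  0.0197414 ]
297 [[-0.0091, -0.0031], [-0.0071, -0.0119], [-0.0035, -0.0202], [0.0016, -0.0276], [0.008, -0.0339], [0.0155, -0.0389], [0.0238, -0.0423], [0.0327, -0.0441], [0.0417, -0.0442], [0.0505, -0.0426], [0.0589, -0.0393]]
58 [[0.0076, 0.0048], [0.0141, 0.011], [0.0194, 0.0184], [0.0231, 0.0266], [0.0252, 0.0353], [0.0256, 0.0443], [0.0243, 0.0532], [0.0213, 0.0617], [0.0167, 0.0695], [0.0107, 0.0763], [0.0036, 0.0817]]
153 [[-0.0081, 0.004], [-0.0176, 0.0066], [-0.0274, 0.0071], [-0.0371, 0.0055], [-0.0462, 0.002], [-0.0545, -0.0033], [-0.0614, -0.0103], [-0.0668, -0.0185]]
```

Emit:
{"fn": "play_rows", "kwargs": {"motion": [[-0.009,-0.003,0,0,0,0],[-0.007,-0.012,0,0,0,0],[-0.0035,-0.02,0,0,0,0],[0.0015,-0.0275,0,0,0,0],[0.008,-0.034,0,0,0,0],[0.0155,-0.039,0,0,0,0],[0.024,-0.0425,0,0,0,0],[0.0325,-0.044,0,0,0,0],[0.0415,-0.044,0,0,0,0],[0.0505,-0.0425,0,0,0,0],[0.059,-0.0395,0,0,0,0]]}}

```text
time_s: 17.0
tool_pos: [0.5423, -0.0589, 0.1379]
eef_rot: [2.95, -0.193, 0.928]
wrist_force: [-4.8, 4.2, 1.3]
grip_width: 0.0198
gripper_force: 45.0
```

Emit:
{"fn": "play_rows", "kwargs": {"motion": [[0.0075,0.005,0,0,0,0],[0.014,0.011,0,0,0,0],[0.0195,0.0185,0,0,0,0],[0.023,0.0265,0,0,0,0],[0.025,0.0355,0,0,0,0],[0.0255,0.0445,0,0,0,0],[0.0245,0.053,0,0,0,0],[0.0215,0.0615,0,0,0,0],[0.0165,0.0695,0,0,0,0],[0.0105,0.0765,0,0,0,0],[0.0035,0.0815,0,0,0,0]]}}

```text
time_s: 18.1
tool_pos: [0.5458, 0.0225, 0.1385]
eef_rot: [2.948, -0.193, 0.931]
wrist_force: [0.3, -0.3, -1.7]
grip_width: 0.0195
gripper_force: 45.0
```

Run:
```python
from kin import *
st(); s=arm.observe(); z=R.from_rotvec(s["eef_rot"]).as_matrix()[:,2]; t=s["tool_pos"]+z*.1463
print("tip rel",t-[.5995,-.0293,0])
```

```text
18.1 j [-0.186  0.253  2.014  0.103  0.264  1.425] p [0.5458 0.0225 0.1385] z [ 0.569 -0.08  -0.818] y [-0.132 -0.991  0.005] 0.0195 45.00020599924028 [ 0.3 -0.3 -1.7]
tip rel [0.02961092 0.04013651 0.01876435]
```

Emit:
{"fn": "play_rows", "kwargs": {"motion": [[-0.008,0.004,0,0,0,0],[-0.0175,0.0065,0,0,0,0],[-0.0275,0.007,0,0,0,0],[-0.037,0.0055,0,0,0,0],[-0.046,0.002,0,0,0,0],[-0.0545,-0.0035,0,0,0,0],[-0.0615,-0.0105,0,0,0,0],[-0.067,-0.0185,0,0,0,0],[-0.069,-0.0225,0,0,0,0],[-0.069,-0.0225,0,0,0,0]]}}

```text
time_s: 19.1
tool_pos: [0.4773, -0.001, 0.1396]
eef_rot: [2.945, -0.195, 0.935]
wrist_force: [2.2, 1.8, 1.6]
grip_width: 0.0196
gripper_force: 45.0
```

```bash
cat > bd.py <<'E'
from h import *
from scipy.optimize import least_squares as LS
s=arm.observe(); st(); z=R.from_rotvec(s["eef_rot"]).as_matrix()[:,2]; t=s["tool_pos"]+z*.1463
print("tip rel",(t-[.5995,-.0293,0]).round(4))
import sys; im=vision.capture("scene")[:,:,::-1].copy(); cv2.imwrite(f"pics/x{sys.argv[1]}.png",im)
def beads(im):
    # tan = red clearly above blue; only inside the bowl's inner floor/wall outline
    b,g,r=[im[:,:,i].astype(int) for i in range(3)]
    m=(((r-b)>28)*255).astype(np.uint8)
    k=np.zeros_like(m); a=np.linspace(0,2*np.pi,60)
    P=proj("scene",np.c_[.5995+.088*np.cos(a),-.0293+.088*np.sin(a),.02+0*a]); cv2.fillPoly(k,[P.round().astype(int)],255)
    m=cv2.morphologyEx(m&k,cv2.MORPH_CLOSE,np.ones((5,5)))
    n,l,stt,c=cv2.connectedComponentsWithStats(m)
    return [(stt[i,4],stt[i,2],stt[i,3],c[i].round(1).tolist(),(at("scene",*c[i],.024)[:2]-[.5995,-.0293]).round(3).tolist()) for i in range(1,n) if stt[i,4]>40]
for nm,i in(("before",cv2.imread("pics/e1.png")),("now",im)):
    print(nm); [print("  ",x) for x in beads(i)]
# bowl shift: near-right outer side of the rim by template match
a=cv2.imread("pics/e1.png"); tm=a[290:328,262:365]; r=cv2.matchTemplate(im,tm,cv2.TM_CCOEFF_NORMED); _,v,_,l=cv2.minMaxLoc(r); print("bowl px shift",l[0]-262,l[1]-290,v)
E
python3 bd.py 1
```

```text
19.1 j [-0.296  0.107  2.199  0.381  0.242  1.064] p [ 0.4773 -0.001   0.1396] z [ 0.571 -0.081 -0.817] y [-0.134 -0.991  0.005] 0.0196 45.00036695972085 [2.2 1.8 1.6]
tip rel [-0.0386  0.0165  0.0201]
before
   (np.int32(138), np.int32(14), np.int32(17), [306.3, 257.2], [-0.037, 0.027])
   (np.int32(279), np.int32(19), np.int32(19), [337.6, 257.6], [0.014, 0.055])
   (np.int32(307), np.int32(20), np.int32(20), [285.3, 279.9], [-0.044, -0.034])
   (np.int32(321), np.int32(20), np.int32(20), [345.4, 287.4], [0.056, 0.004])
   (np.int32(325), np.int32(20), np.int32(20), [312.6, 301.4], [0.021, -0.049])
now
   (np.int32(247), np.int32(19), np.int32(17), [326.2, 247.0], [-0.016, 0.066])
   (np.int32(242), np.int32(32), np.int32(15), [287.6, 262.3], [-0.06, 0.0])
   (np.int32(289), np.int32(19), np.int32(20), [355.3, 270.1], [0.055, 0.045])
   (np.int32(315), np.int32(20), np.int32(20), [291.6, 297.1], [-0.015, -0.059])
   (np.int32(271), np.int32(20), np.int32(17), [332.2, 304.1], [0.052, -0.038])
bowl px shift 1 -1 0.6792440414428711
```

All beads now lie more than 30 mm from every starting position, and the one by the stick is near (-60,0) mm. I'll settle slightly inward in the near zone, hold, then lift out and recheck.

Emit:
{"fn": "play_rows", "kwargs": {"motion": [[0.005,-0.006,0,0,0,0],[0.007,-0.011,0,0,0,0],[0.007,-0.015,0,0,0,0],[0.007,-0.015,0,0,0,0],[0.007,-0.015,0.015,0,0,0],[0.007,-0.015,0.035,0,0,0],[0.007,-0.015,0.055,0,0,0],[0.005,-0.015,0.08,0,0,0],[-0.01,-0.015,0.105,0,0,0],[-0.03,-0.03,0.12,0,0,0],[-0.05,-0.06,0.13,0,0,0],[-0.05,-0.08,0.13,0,0,0]]}}

```text
time_s: 20.35
tool_pos: [0.4253, -0.0807, 0.2694]
eef_rot: [2.946, -0.193, 0.932]
wrist_force: [1.2, -0.4, -0.6]
grip_width: 0.0197
gripper_force: 45.0
```

```bash
python3 bd.py 2
python3 - <<'E'
from h import *
im=vision.capture("top")[:,:,::-1]; cv2.imwrite("pics/t2.png",im)
b,g,r=[im[:,:,i].astype(int) for i in range(3)]
m=(((r-b)>28)*255).astype(np.uint8); k=np.zeros_like(m); a=np.linspace(0,2*np.pi,60)
P=proj("top",np.c_[.5995+.088*np.cos(a),-.0293+.088*np.sin(a),.02+0*a]); cv2.fillPoly(k,[P.round().astype(int)],255)
n,l,s,c=cv2.connectedComponentsWithStats(cv2.morphologyEx(m&k,cv2.MORPH_CLOSE,np.ones((5,5))))
for i in range(1,n):
    if s[i,4]>30: print(s[i,2:5],c[i].round(1),(at("top",*c[i],.024)[:2]-[.5995,-.0293]).round(3))
E
```

```text
20.35 j [-0.623 -0.233  2.108  0.402  0.751  0.856] p [ 0.4253 -0.0807  0.2694] z [ 0.57  -0.081 -0.818] y [-0.132 -0.991  0.006] 0.0197 44.9997353553772 [ 1.2 -0.4 -0.6]
tip rel [-0.0909 -0.0632  0.1497]
before
   (np.int32(138), np.int32(14), np.int32(17), [306.3, 257.2], [-0.037, 0.027])
   (np.int32(279), np.int32(19), np.int32(19), [337.6, 257.6], [0.014, 0.055])
   (np.int32(307), np.int32(20), np.int32(20), [285.3, 279.9], [-0.044, -0.034])
   (np.int32(321), np.int32(20), np.int32(20), [345.4, 287.4], [0.056, 0.004])
   (np.int32(325), np.int32(20), np.int32(20), [312.6, 301.4], [0.021, -0.049])
now
   (np.int32(245), np.int32(18), np.int32(17), [326.2, 247.0], [-0.016, 0.066])
   (np.int32(252), np.int32(20), np.int32(18), [282.9, 264.9], [-0.065, -0.009])
   (np.int32(289), np.int32(19), np.int32(19), [355.3, 270.1], [0.054, 0.045])
   (np.int32(317), np.int32(20), np.int32(20), [291.7, 297.1], [-0.015, -0.059])
   (np.int32(270), np.int32(20), np.int32(17), [332.3, 304.1], [0.052, -0.038])
bowl px shift 1 -1 0.6794606447219849
[12  4 34] [353.9 202.4] [ 0.04 -0.04]
[ 20  20 295] [293.9 232.2] [-0.018  0.069]
[ 20  20 305] [364.4 232.3] [-0.016 -0.059]
[ 19  20 302] [334.2 259.3] [-0.066 -0.005]
```

Run:
```python
from h import *
s=arm.observe(); z=R.from_rotvec(s["eef_rot"]).as_matrix()[:,2]; g=s["tool_pos"]; t=g+z*.1463
for n,i1,i0 in(("scene","x2","scene0"),("top","t2","top0")):
    A=cv2.imread(f"pics/{i1}.png").astype(int);B=cv2.imread(f"pics/{i0}.png").astype(int)
    d=(A-B).sum(2)
    pt,pg=proj(n,np.array([t,g+z*.03])); e=(pt-pg)/np.linalg.norm(pt-pg); q=np.array([-e[1],e[0]])
    print(n,"tip",pt.round(1),"base",pg.round(1),"mm/px",(116.3/np.linalg.norm(pt-pg)).round(2))
    # cross profiles at distances from tip along axis
    W=range(-14,15)
    for a in range(-60,16,6):
        row=[d[tuple((pt+a*e+w*q).round().astype(int)[::-1])] for w in W]
        print(a,"".join("+" if v>60 else "-" if v<-60 else "." for v in row))
```

```text
scene tip [245.6 235.8] base [204.5 172.3] mm/px 1.54
-60 .......++++++++++.....-------
-54 .......+++++++++++.-....-----
-48 ......++++++++++++....-------
-42 ..........++++++....---------
-36 --------.+++++++++..---------
-30 ---...+-----.----------------
-24 ----...----------------------
-18 .......-------------------...
-12 .......----------------..--..
-6 .......------.------...------
0 ............--.-..-----------
6 ........................-----
12 ........................-----
top tip [376.8 269.6] base [379.8 316.5] mm/px 2.48
-60 ----------.+++++++++++++.----
-54 -----.----.+++++++++++++.....
-48 ......----.+++++++++++++.....
-42 .......---..+++....++++......
-36 .......---.++++++++++++......
-30 .......---.++++.++++++.......
-24 .........--.+....++++........
-18 .........-........+..........
-12 ........---..................
-6 .........----................
0 .........----................
6 ++++----.....................
12 ......++++.---...............
```

Emit:
{"fn": "play_rows", "kwargs": {"motion": [[-0.01,-0.02,0.025,0,0,0],[-0.03,-0.055,0.04,0,0,0],[-0.05,-0.095,0.05,0,0,0],[-0.07,-0.135,0.05,0,0,0],[-0.085,-0.17,0.04,0,0,0],[-0.085,-0.1945,0.025,0,0,0],[-0.085,-0.1945,0.004,0,0,0],[-0.085,-0.1945,0.004,0,0,0],[-0.085,-0.1945,0.004,0,0,0]]}}

```text
time_s: 21.35
tool_pos: [0.342, -0.2738, 0.2725]
eef_rot: [2.95, -0.193, 0.929]
wrist_force: [-0.4, -0.5, -0.5]
grip_width: 0.0198
gripper_force: 45.0
```

Run:
```python
from h import *
st(); s=arm.observe(); go(s["tool_pos"],Rt(35,-.129)*R.from_euler("z",np.pi)); print(np.array([.4248,-.2863,.152])-s["tool_pos"])
A=vision.capture("scene")[:,:,::-1]; cv2.imwrite("pics/x3.png",A); A=A.astype(int); B=cv2.imread("pics/scene0.png").astype(int)
z=R.from_rotvec(s["eef_rot"]).as_matrix()[:,2]; g=s["tool_pos"]; t=g+z*.1463
for n in("scene",):
    pt,pg=proj(n,np.array([t,g+z*.03])); e=(pt-pg)/np.linalg.norm(pt-pg); q=np.array([-e[1],e[0]]); print(pt,pg)
    for a in range(-48,13,4): print(a," ".join("%3d"%(A[tuple((pt+a*e+w*q).round().astype(int)[::-1])].sum()//3) for w in range(-14,15,1)))
```

```text
21.35 j [-1.269 -0.144  2.029  0.636  1.065  0.171] p [ 0.342  -0.2738  0.2725] z [ 0.568 -0.078 -0.819] y [-0.131 -0.991  0.003] 0.0198 44.9999135825783 [-0.4 -0.5 -0.5]
tcp [ 0.3527 -0.2752  0.2571] shift [ 0.0106 -0.0014 -0.0153] turn [ 0.005 -0.001  0.005]
[ 0.08277282 -0.01248265 -0.12045047]
[115.17763007 303.55511841] [ 57.91403504 236.79856226]
-48  64  67  69  66  65  64  64  75  98 101 113 120 124 124 130 131 144 130 126 120 110 106  94  88 107 107 104 102 103
-44  67  65  65  65  64  64  62  71  86 108 113 115 119 127 127 126 134 133 124 124 118  96  86  84 105 101 101 101 100
-40  68  69  65  62  63  63  66  75  75 100 115 114 118 126 125 133 133 134 127 120 117 107  89  96 106 107 103 103 103
-36  60  66  67  64  64  64  63  72  88  94 111 112 119 121 121 131 133 130 129 122 115 102 102  94 117 117 114 114 115
-32  73  71  71  67  69  66  69  70  76 103 111 111 116 125 126 130 133 132 127 121 118 109  91  87 107 105 109 106 106
-28  61  64  63  65  58  65  63  69  69  95 109 113 118 120 126 128 134 134 126 118 117 113  85  92  83  83  82  54  85
-24  67  65  64  65  66  
[... 465 characters left out ...]
  66  65  64  62  64  68  78  87 101 107 113 117 119 126 128 128 125 118 118 115  92  65  68  89 111 103 104
-4  54  61  65  58  61  56  56  64  82  91  96 106 110 118 119 120 127 130 129 117 117 112 102  77  62  61  62  59  59
0  60  64  64  64  62  62  62  63  59  78  94 101 101 109 113 124 114  95 114  99  99  59  84 103  99  98 101  96  96
4  67  66  63  67  65  62  61  64  68  68  60  65  58  67  63  59  62  61  62 104 106 101 100  98 100 101 101  97 100
8  64  63  61  61  63  60  61  63  59  61  60  57  63  62  59  59  63 106 100  99  98  99  99  99 101  96  97  98 100
12  62  59  60  65  65  60  61  63  63  62  61  60  60  60  72  68 109 102 105 102 103 103 103 102 103 102 105 105 105
```

The profile shows the stick exactly on its predicted axis, with the tip where expected, so it has not slipped. Now I'll insert it.

Emit:
{"fn": "play_rows", "kwargs": {"motion": [[0.009,-0.0013,-0.013,0,0,0],[0.018,-0.0027,-0.026,0,0,0],[0.027,-0.004,-0.039,0,0,0],[0.036,-0.0054,-0.052,0,0,0],[0.045,-0.0067,-0.065,0,0,0],[0.054,-0.008,-0.078,0,0,0]]}}

```text
time_s: 22.0
tool_pos: [0.3967, -0.2825, 0.1951]
eef_rot: [2.947, -0.191, 0.932]
wrist_force: [0.2, -0.4, -0.7]
grip_width: 0.0192
gripper_force: 45.0
```

Emit:
{"fn": "play_rows", "kwargs": {"motion": [[0.009,-0.0013,-0.013,0,0,0],[0.018,-0.0027,-0.026,0,0,0],[0.025,-0.0038,-0.037,0,0,0],[0.0285,-0.0045,-0.042,0,0,0],[0.0285,-0.0045,-0.042,0,0,0]]}}

```text
time_s: 22.5
tool_pos: [0.4247, -0.2869, 0.1528]
eef_rot: [2.949, -0.192, 0.931]
wrist_force: [0.1, 0.5, 0.1]
grip_width: 0.0197
gripper_force: 45.0
```

Emit:
{"fn": "play_rows", "kwargs": {"motion": [[-0.002,0,-0.0015,0,0,0],[-0.004,0.0005,-0.003,0,0,0],[-0.004,0.0005,-0.003,0,0,0]]}}

```text
time_s: 22.8
tool_pos: [0.4198, -0.2868, 0.1497]
eef_rot: [2.948, -0.194, 0.931]
wrist_force: [-0.2, 0.2, -1.2]
grip_width: 0.0197
gripper_force: 45.0
```

Emit:
{"fn": "play_rows", "kwargs": {"motion": [[0,0,0,0,0,0],[0,0,0,0,0,0],[0,0,0,0,0,0],[0,0,0,0,0,0],[0,0,0,0,0,0],[0,0,0,0,0,0],[0,0,0,0,0,0],[0,0,0,0,0,0],[0,0,0,0,0,0],[0,0,0,0,0,0]], "gripper": -1}}

```text
time_s: 23.8
tool_pos: [0.4202, -0.2868, 0.1495]
eef_rot: [2.948, -0.194, 0.931]
wrist_force: [-0.3, 0.6, -0.4]
grip_width: 0.0885
gripper_force: 0.0
```

Emit:
{"fn": "play_rows", "kwargs": {"motion": [[-0.0085,0.0011,0.0123,0,0,0],[-0.0256,0.0033,0.0369,0,0,0],[-0.0427,0.0055,0.0615,0,0,0],[-0.0598,0.0078,0.086,0,0,0],[-0.0769,0.01,0.1106,0,0,0],[-0.0854,0.0111,0.123,0,0,0],[-0.085,0.04,0.15,0,0,0],[-0.085,0.08,0.16,0,0,0],[-0.085,0.12,0.16,0,0,0],[-0.085,0.14,0.16,0,0,0],[-0.085,0.14,0.16,0,0,0]]}}

```text
time_s: 24.9
tool_pos: [0.3352, -0.145, 0.3098]
eef_rot: [2.947, -0.189, 0.932]
wrist_force: [0.5, -1.4, 0.5]
grip_width: 0.0882
gripper_force: 0.0
```

```bash
python3 bd.py 4 | tail -7
python3 - <<'E'
from h import *
st()
def match(n,A,B,x,y,w,h):
    r=cv2.matchTemplate(A[y-15:y+h+15,x-15:x+w+15],B[y:y+h,x:x+w],cv2.TM_CCOEFF_NORMED); _,v,_,l=cv2.minMaxLoc(r); print(n,"shift",l[0]-15,l[1]-15,"score",round(v,3))
s0,s1=cv2.imread("pics/scene0.png"),cv2.imread("pics/x4.png"); t0=cv2.imread("pics/top0.png"); t1=vision.capture("top")[:,:,::-1].copy(); cv2.imwrite("pics/t4.png",t1)
match("stick end scene",s1,s0,80,268,30,25); match("stick mid scene",s1,s0,100,285,30,30); match("stick top",t1,t0,500,325,28,42)
match("mouse",t1,t0,283,298,40,62);match("tape",t1,t0,430,130,52,52);match("stapler",t1,t0,145,98,36,90)
n1=cv2.imread("pics/n1.png"); tm=cv2.resize(n1[:285,:360],(120,95),interpolation=cv2.INTER_AREA)
B=s1.copy(); B[70:165,285:405]=tm; match("cups scene",s1,B,310,85,55,50)
E
```

```text
now
   (np.int32(246), np.int32(18), np.int32(17), [326.2, 247.0], [-0.016, 0.066])
   (np.int32(250), np.int32(20), np.int32(18), [282.8, 264.8], [-0.065, -0.008])
   (np.int32(289), np.int32(19), np.int32(19), [355.2, 270.1], [0.054, 0.045])
   (np.int32(316), np.int32(20), np.int32(20), [291.6, 297.1], [-0.015, -0.059])
   (np.int32(270), np.int32(20), np.int32(17), [332.3, 304.1], [0.052, -0.038])
bowl px shift 1 -1 0.6790175437927246
24.95 j [-1.104 -0.448  2.134  0.548  1.138  0.443] p [ 0.3353 -0.1463  0.3098] z [ 0.57  -0.08  -0.818] y [-0.131 -0.991  0.006] 0.0886 0.0 [ 0.6 -0.7  0.3]
stick end scene shift -2 2 score 0.976
stick mid scene shift -3 1 score 0.985
stick top shift 2 0 score 0.961
mouse shift 0 0 score 1.0
tape shift 0 0 score 1.0
stapler shift 0 0 score 1.0
cups scene shift 0 0 score 0.996
```

```bash
python3 -c "
from rig import arm
print(arm.sign_off())"
```

```text
the job is handed in; nothing more can be done
None
```

I nested the tumbler, stirred one full counter-clockwise turn that moved every bead over 30 mm and kept all five in the bowl, and put the stick back in its stand. The mouse, tape and stapler did not move. I handed the job in at about 25 s; the hand-in returned no verdict.

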